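Tip two drained tube racks over so that their holes face up

TASK

Two empty tube racks were left standing on their long sides on the grey mat to drain. With the fingertips, push each one over so that it lies flat on the mat with its holes facing up, ready for loading. Only push, and gently: do not grip, lift or carry the racks, and leave everything else as it stands.

Things in the scene. Friction and masses are not known exactly. Their poses are not given: they have to be found in the camera images.
- rack_a: empty yellow tube rack (the longer one), loose, about 0.12 kg: a 120 x 80 x 45 mm block, standing on a long side, so 80 mm tall, 45 mm thick. One 120 x 80 face has 4 by 6 square 14 mm holes (a finger meets it as flat), the other such face, its underside, is plain. Origin: centre of the side it starts on. Axes: z up at the start, y along the 120 mm, -x out of the hole face (at x = -22.5 mm)
- rack_b: empty yellow tube rack (the shorter one), loose, about 0.12 kg: a 100 x 80 x 45 mm block, standing on a long side, so 80 mm tall, 45 mm thick. One 100 x 80 face has 4 by 5 square 14 mm holes (a finger meets it as flat), the other such face, its underside, is plain. Origin: centre of the side it starts on. Axes: z up at the start, y along the 100 mm, -x out of the hole face (at x = -22.5 mm)
- rack_a_mid (a point): the centre of the longer rack's block, 40 mm above its origin along its z. Pushed level near its top with about 1 N, the rack tips about its far lower edge and falls over by itself past some 30 degrees
- rack_b_mid (a point): the centre of the shorter rack's block, 40 mm above its origin along its z. Pushed level near its top with about 1 N, the rack tips about its far lower edge and falls over by itself past some 30 degrees
- mat: grey bench mat, fixed, 340 mm (its x) by 540 mm (its y) and 4 mm thick; origin at the centre of its underside, on the bench top. Both racks stand on it, one in its left half and one in its right half
- amber_bottle: small amber bottle standing mid-mat between the racks, 38 mm across, 80 mm tall; origin at the centre of its foot; not to be disturbed
- small_jar: small clear jar standing on the mat's far part between the racks, 28 mm across, 50 mm tall; origin at the centre of its foot; not to be disturbed
- media_bottle: amber bottle with orange cap standing left of the mat, 70 mm across, 150 mm tall; origin at the centre of its foot; not to be disturbed
- white_bottle: white bottle standing left of the mat, 60 mm across, 120 mm tall; origin at the centre of its foot; not to be disturbed
- petri_dish: closed dish lying right of the mat, 90 mm across, 16 mm tall; origin at the centre of its foot; not to be disturbed
- tube_rack: a third rack right of the mat, 120 x 80 x 45 mm, already lying flat with holes up and holding capped tubes (53 mm tall over all); origin at the centre of its underside; not to be disturbed
- marker: marker pen lying on the bench between robot and mat, to the right, 120 mm long, 12 mm thick; origin under its middle; not to be disturbed
There are look-alikes about, which are no part of the job. What is shaped like the rack_a but purple is not meant.

How it is judged:
At the end, for the whole second after the job is handed in: Both racks lie flat (within about 4.5 degrees), holes up, at rest, with the block's centre less than 33 mm above the bench top and over the mat (within 160 mm and 260 mm of the mat's centre along its x and y); the bystanders still stand or lie as they did (angle between each of rack_a, rack_b's own x axis and vertical above 3.06159 rad and height (world z) of each of rack_a_mid, rack_b_mid below 0.033 m and x of rack_a_mid in the frame of mat between -0.16 and 0.16 m and y of rack_a_mid in the frame of mat between -0.26 and 0.26 m and linear speed of each of rack_a, rack_b below 0.02 m/s and angular speed of each of rack_a, rack_b below 0.2 rad/s and x of rack_b_mid in the frame of mat between -0.16 and 0.16 m and y of rack_b_mid in the frame of mat between -0.26 and 0.26 m and angle between each of amber_bottle, small_jar, media_bottle, white_bottle, petri_dish, tube_rack, marker's own z axis and vertical below 0.15 rad); the robot touches nothing.
It fails at once if a rack is lifted (its centre rises more than 65 mm above the bench top; tipping alone takes it to 50 mm) (height (world z) of any of rack_a_mid, rack_b_mid above 0.065 m).
It fails at once if a rack is carried or shoved away (its centre goes more than 150 mm from its start; tipping alone moves it 65 mm) (distance of any of rack_a_mid, rack_b_mid from where it was at the start of the episode above 0.15 m).
It fails at once if a rack is gripped or pushed hard (over 20 N between the fingers and the rack; tipping takes about 1 N) (contact force between the fingers and rack_a above 20 N or contact force between the fingers and rack_b above 20 N).
It fails at once if something else is disturbed (moved more than 20 mm) (distance of any of amber_bottle, small_jar, media_bottle, white_bottle, petri_dish, tube_rack, marker from where it was at the start of the episode above 0.02 m).
It also fails if it takes over 42 s, if anything falls off the work surface, if the arm or the gripper's body presses on something with over 40 N, if the wrist force passes 120 N, or if a joint passes its speed limit or range.

ROBOT

A 7-joint arm with a two-finger parallel gripper is mounted at the origin on the work surface. World frame = base frame: x ahead of the robot, y to its left, z up, the work surface at z = 0. Lengths are in m, angles in rad, forces in N, time in s.
With the tool pointing down it reaches from about 0.425 to 0.825 m from the base axis. Payload 3.6 kg.
Tool frame: the origin (TCP) lies at the very end of the fingers, on their centre line; the grasp point (between the pads) lies grip_depth behind it (grip_depth is the distance from the TCP to the grasp point, in m); z points along the fingers, y is the line along which they close (so a half turn about z gives the same grasp; the last joint's range is limited). The gripper opens to 85 mm and grips with 20 to 120 N. Pads are 22 mm wide; open, the fingers measure 114 mm over their backs; the gripper's body (76 mm by 85 mm) begins 54 mm behind the grasp point. The pads swing forward as they close: fully open they stand 13 mm farther back than shut.
Start: joints at [-1.258, 0.615, -0.013, 1.423, 0.008, 1.103, -0.04], TCP at [0.216, 0.613, 0.202] pointing down, gripper open.
Joint ranges: [-3.12, 3.12], [-0.3, 2.06], [-1.34, 1.32], [0.26, 2.42], [-1.36, 4.5], [0.01, 1.98], [-2.84, 2.84]. Speed limits (rad/s): [2.79, 2.79, 3.14, 3.14, 3.14, 3.14, 3.14].

INTERFACE

Orientations are given as a unit quaternion [w, x, y, z].
In Python, from rig import read_state, read_camera, camera_model, sign_off, grip_depth gives the robot as it stands. The module is installed in compiled form; this text tells all that it offers.
- The arm moves only by the tool step_arm, never from a script. Its argument "series" is a list that holds one entry, the list of rows, each a list of 7 numbers: the turn, a rotation vector about the tool's x, y, z in rad, then the shift along the tool's x, y, z in cm, then the finger opening in cm, from 0 to 8.54. A call has 1 to 8 rows; each row is the pose to reach, as a shift and turn from the pose commanded when the call began, along the tool's axes at that moment; what a row does not reach only later rows make up. A row lasts 1/10 s, in which the tool goes at most 50 mm and 8.59 degrees, less where a joint would pass 70% of its speed; a pose out of reach is approached as far as the arm can. A call with a gripper value outside its range is refused whole. The fingers move at their own pace and stop on an object; the grip force is fixed at half the most. Time passes only in rows, so rows that repeat a pose let the fingers close. It gives the time, the measured TCP pose, the force, the opening and the grip force at its end, in the units of the state.
- read_state(): the state, without advancing time (a new reading comes with each control period).
- read_camera(name): name is "scene" or "top"; returns the picture (384x512x3 uint8, red, green, blue); there is no depth.
- camera_model(name): a dict with "K" (3x3 intrinsics, pixels), "origin" and "attitude" of the camera in the world. Camera axes: x right, y up, looking along -z (the intrinsics and any distortion apply to the point x, -y, -z); pixel columns grow to the right and rows downward; lengths in m; the calibration is good to about 2 mm. A picture is of the moment at which its call begins. camera_model takes no time and is no camera call.
- sign_off(): hands the job in; it is judged then, once.
The state is a dict: "t": time; "joint_positions": joint angles; "qd": joint speeds; "joint_efforts": joint torques, N m; "eef_pos": TCP position; "eef_rot": TCP orientation; "ft_force": force on the tool from outside, world axes, zero at the start; "moment": the same for the moment, N m; "grip_width": finger opening in m; "gripper_force": force on a finger pad.
Only numpy, scipy, OpenCV 4.12 (cv2) and the standard library are available. Lean on these libraries where they do the work, as an engineer would, in place of code of your own. Each camera call takes 0.05 s, during which the arm holds its last target. There are 200 camera calls.

## Working session

There is one attempt and no reset: what is moved stays moved. The work goes in short steps, Python scripts to look and compute and a tool call to move; the robot and the scene stay as the last step left them, time stands still between calls to the robot, and variables do not carry over. Pictures are saved under pics/ and viewed, at most 10 in all, crops included, and the job is handed in when it is done.

Besides the shell and the picture viewer there is one more tool, called after ">>>" in YAML: its name, and indented under it one key for each argument. step_arm: Moves the arm, as the interface text tells. Its arguments: {"type":"object","properties":{"series":{"type":"array"}},"required":["series"]}

```bash
mkdir -p pics; cat > h.py <<'E'
import numpy as np, cv2
from scipy.spatial.transform import Rotation as R
from rig import *
def cam(n):
    m=camera_model(n); a=np.array(m["attitude"],float)
    Rm=a if a.shape==(3,3) else R.from_quat([a[1],a[2],a[3],a[0]]).as_matrix()
    return m,np.array(m["K"]),np.array(m["origin"]),Rm
def ray(n,px,z):
    m,K,o,Rm=cam(n); d=m.get("distortion"); 
    p=cv2.undistortPoints(np.array(px,float).reshape(-1,1,2),K,None if d is None else np.array(d,float)).reshape(-1,2)
    v=np.c_[p[:,0],-p[:,1],-np.ones(len(p))]@Rm.T
    return o+v*((z-o[2])/v[:,2])[:,None]
E
python3 - <<'E'
from h import *
for n in("scene","top"):
    print(camera_model(n)); im=read_camera(n); np.save(n+"0.npy",im)
    cv2.imwrite(f"pics/{n}0.png",cv2.resize(im[:,:,::-1],(800,600),interpolation=cv2.INTER_CUBIC))
s=read_state(); print({k:np.round(s[k],3) for k in s}, grip_depth)
E
```

```text
{'K': array([[436.62378564,   0.        , 250.40379315],
       [  0.        , 436.62378564, 193.35197135],
       [  0.        ,   0.        ,   1.        ]]), 'origin': array([ 0.99436571, -0.86125672,  0.79897944]), 'attitude': array([0.87332246, 0.43005089, 0.10663102, 0.20246962])}
{'K': array([[354.40150369,   0.        , 256.26069083],
       [  0.        , 354.40150369, 194.54350569],
       [  0.        ,   0.        ,   1.        ]]), 'origin': array([0.30049847, 0.00915466, 1.28160493]), 'attitude': array([-0.6762919 , -0.07020722,  0.07648623,  0.72928052])}
{'t': np.float64(0.1), 'joint_positions': array([-1.258,  0.616, -0.013,  1.425,  0.008,  1.103, -0.04 ]), 'qd': array([-0.001, -0.003,  0.001, -0.004,  0.   , -0.001,  0.001]), 'joint_efforts': array([ 2.0000e-03, -4.7038e+01,  2.6000e-01, -1.7157e+01,  1.0000e-02,
        6.0000e-03,  0.0000e+00]), 'eef_pos': array([0.216, 0.612, 0.201]), 'eef_rot': array([-0.   ,  0.169,  0.986, -0.001]), 'ft_force': array([-0.033, -0.53 ,  0.822]), 'moment': array([ 0.   , -0.019,  0.012]), 'gripper_force': np.float64(0.0), 'grip_width': np.float64(0.086)} 0.0187
```

View pics/scene0.png

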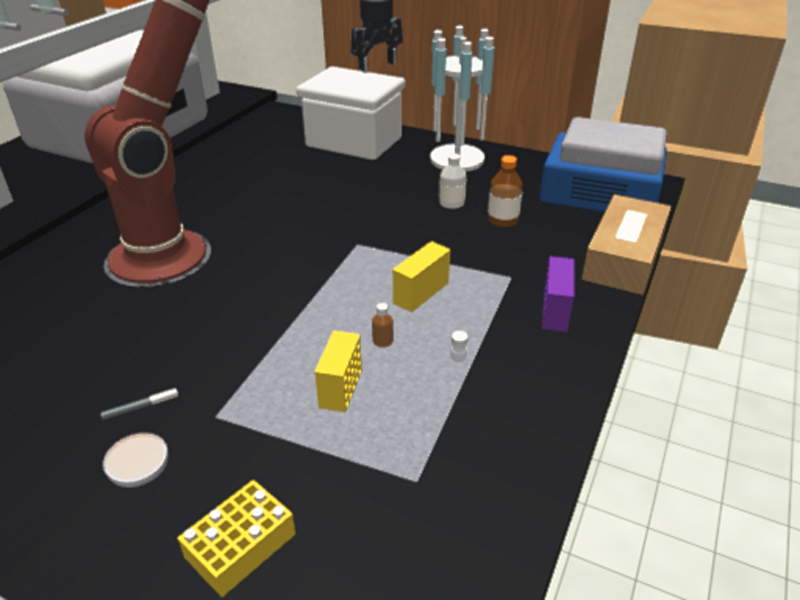

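View pics/top0.png

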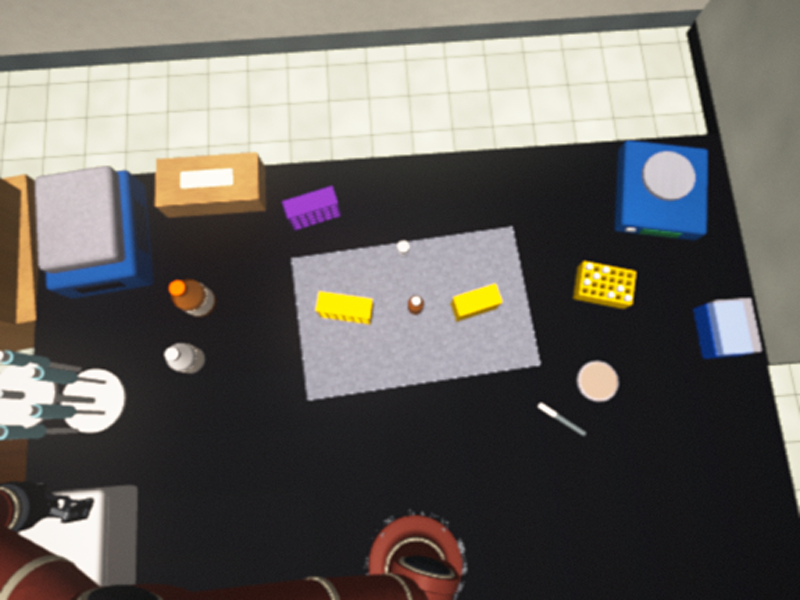

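The pictures show two yellow racks standing on the mat. The left one is at top (344,307) and scene (421,277), and the right one is at top (477,302) and scene (340,370), both in 800x600 pixels. Similar objects:
- The purple block at top (312,207) is the wrong colour.
- The rack at top (606,285) is already flat and holds tubes, so it is the tube_rack bystander.

The left rack looks longer (rack_a), with its holes facing the robot. The right one is rack_b, with its holes facing away. I'll confirm this in a crop and measure.

```bash
python3 - <<'E'
from h import *
t=np.load("top0.npy"); s=np.load("scene0.npy")
a=cv2.resize(t[170:225,190:335,::-1],(800,303),interpolation=cv2.INTER_CUBIC)
b=cv2.resize(s[145:270,190:305,::-1],(276,297),interpolation=cv2.INTER_CUBIC)
c=np.zeros((600,800,3),np.uint8); c[:303]=a; c[303:,:276]=b; cv2.imwrite("pics/crop.png",c)
hsv=cv2.cvtColor(t,cv2.COLOR_RGB2HSV)
for vmin in (90,190,225):
  m=cv2.inRange(hsv,(20,120,vmin),(35,255,255))
  for ct in cv2.findContours(m,0,cv2.CHAIN_APPROX_NONE)[0]:
    if cv2.contourArea(ct)<150: continue
    r=cv2.minAreaRect((ray("top",ct.reshape(-1,2),0.084)[:,:2]*1000).astype(np.float32))
    print(vmin,np.round(r[0]),np.round(r[1]),"corners",cv2.boxPoints(r).round().tolist())
for n,px,z in(("amber",(416,304),.08),("jar",(403,246),.05)):
  print(n,ray("top",np.array(px)*.64,z))
print(ray("top",np.array([(292,257),(514,227),(540,364),(308,399)])*.64,0.004)[:,:2].round(3))
E
```

```text
90 [555. 114.] [124.  59.] corners [[513.0, 60.0], [570.0, 48.0], [597.0, 169.0], [540.0, 181.0]]
90 [ 546. -178.] [ 55. 111.] corners [[506.0, -130.0], [532.0, -238.0], [585.0, -225.0], [560.0, -117.0]]
90 [ 564. -469.] [132.  94.] corners [[500.0, -519.0], [591.0, -545.0], [627.0, -418.0], [537.0, -392.0]]
190 [555. 115.] [123.  59.] corners [[513.0, 62.0], [570.0, 49.0], [597.0, 169.0], [540.0, 181.0]]
190 [ 550. -180.] [ 48. 103.] corners [[515.0, -136.0], [539.0, -236.0], [586.0, -225.0], [561.0, -125.0]]
190 [ 566. -473.] [120.  82.] corners [[510.0, -519.0], [589.0, -542.0], [622.0, -427.0], [544.0, -404.0]]
225 [556. 116.] [121.  58.] corners [[514.0, 64.0], [571.0, 51.0], [597.0, 169.0], [540.0, 181.0]]
225 [ 551. -181.] [ 47. 101.] corners [[516.0, -138.0], [540.0, -236.0], [586.0, -225.0], [562.0, -127.0]]
225 [ 567. -473.] [117.  78.] corners [[514.0, -519.0], [588.0, -540.0], [621.0, -428.0], [546.0, -406.0]]
amber [[ 0.55064761 -0.04570885  0.08      ]]
jar [[ 0.69650192 -0.02813325  0.05      ]]
[[ 0.704  0.238]
 [ 0.739 -0.302]
 [ 0.404 -0.323]
 [ 0.365  0.214]]
```

View pics/crop.png

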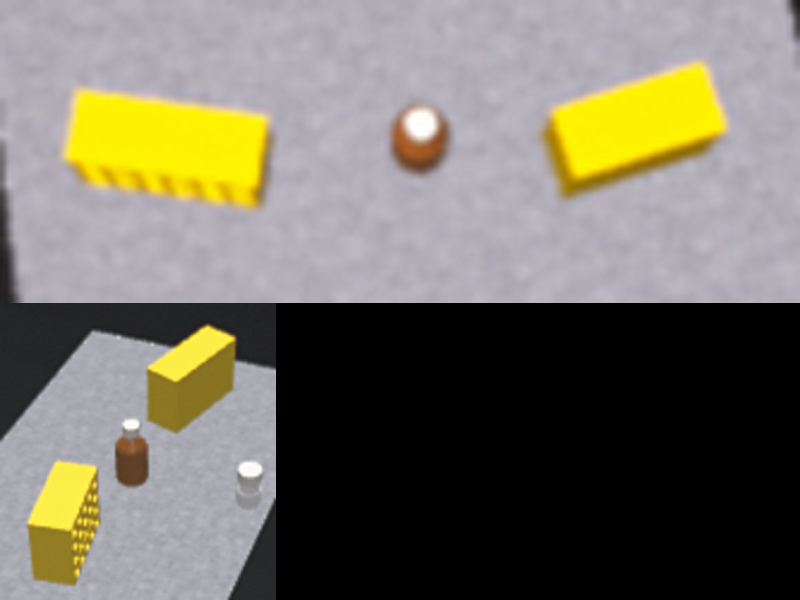

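The crop confirms it: rack_a on the left is 120 mm long with holes facing the robot, and rack_b on the right is 100 mm long with holes facing away from the robot. I'll push rack_a outward first, then pull rack_b over from behind.

```bash
cat >> h.py <<'E'
def go(p,n):
    "shift (cm) and turn in tool axes to TCP p, tool pointing down, tool x along -n or n (nearest)"
    s=read_state(); w,x,y,z=s["eef_rot"]; T=R.from_quat([x,y,z,w])
    n=np.array([n[0],n[1],0.])/np.hypot(*n)
    best=[]
    for sg in(1,-1):
        G=R.from_matrix(np.c_[sg*n,np.cross([0,0,-1],sg*n),[0,0,-1]]); best.append((T.inv()*G).as_rotvec())
    t=min(best,key=np.linalg.norm)
    print("turn",t.round(3),"shift cm",(T.inv().apply(np.array(p)-s["eef_pos"])*100).round(2),"pos",np.round(s["eef_pos"],3),"t",round(float(s["t"]),2),"f",np.round(s["ft_force"],2))
E
python3 - <<'E'
from h import *
go((.49,.13,.2),(.977,-.215)); go((.49,.13,.074),(.977,-.215))
print(ray("top",np.array([(178,287),(180,352)])*.64,.13))
E
```

```text
turn [-0.002 -0.    -0.122] shift cm [-41.89 -36.38   0.19] pos [0.216 0.612 0.201] t 0.1 f [-0.03 -0.53  0.82]
turn [-0.002 -0.    -0.122] shift cm [-41.89 -36.35  12.79] pos [0.216 0.612 0.201] t 0.1 f [-0.03 -0.53  0.82]
[[0.61553176 0.46106519 0.13      ]
 [0.4752414  0.45589106 0.13      ]]
```

>>> step_arm:
  series:
    - [[0,0,-0.122,-5,-4.3,0,0],[0,0,-0.122,-9,-7.8,0,0],[0,0,-0.122,-12.5,-10.9,0,0],[0,0,-0.122,-16,-13.9,0,0],[0,0,-0.122,-19.5,-16.9,0,0],[0,0,-0.122,-23,-20,0,0],[0,0,-0.122,-26.5,-23,0,0],[0,0,-0.122,-30,-26,0,0]]

```text
t: 0.9
eef_pos: [0.4132, 0.2657, 0.2019]
eef_rot: [-0.0, 0.108, 0.994, -0.0]
ft_force: [0.1, -0.4, -0.1]
grip_width: -0.0004
gripper_force: 0.0
```

```bash
python3 -c "
from h import *
go((.49,.13,.2),(.977,-.215))"
```

```text
turn [-0.001 -0.    -0.001] shift cm [-10.43 -11.59   0.2 ] pos [0.413 0.266 0.202] t 0.9 f [ 0.15 -0.42 -0.13]
```

>>> step_arm:
  series:
    - [[0,0,0,-3.5,-3.9,0,0],[0,0,0,-7,-7.8,0,0],[0,0,0,-10.4,-11.6,0,0],[0,0,0,-10.4,-11.6,3.5,0],[0,0,0,-10.4,-11.6,7,0],[0,0,0,-10.4,-11.6,10,0],[0,0,0,-10.4,-11.6,12.8,0],[0,0,0,-10.4,-11.6,12.8,0]]

```text
t: 1.7
eef_pos: [0.4859, 0.1315, 0.0708]
eef_rot: [-0.004, 0.108, 0.994, -0.002]
ft_force: [-0.2, 0.4, 0.1]
grip_width: 0.0002
gripper_force: 0.0
```

```bash
python3 - <<'E'
from h import *
go((.529,.121,.074),(.977,-.215)); go((.58,.11,.074),(.977,-.215))
im=read_camera("scene"); cv2.imwrite("pics/s1.png",cv2.resize(im[110:280,130:330,::-1],(800,600*680//600-80),interpolation=cv2.INTER_CUBIC))
E
```

```text
turn [-0.004 -0.008 -0.   ] shift cm [-4.43 -0.1  -0.36] pos [0.486 0.131 0.071] t 1.7 f [-0.21  0.39  0.08]
turn [-0.004 -0.008 -0.   ] shift cm [-9.65 -0.08 -0.4 ] pos [0.486 0.131 0.071] t 1.7 f [-0.21  0.39  0.08]
```

View pics/s1.png

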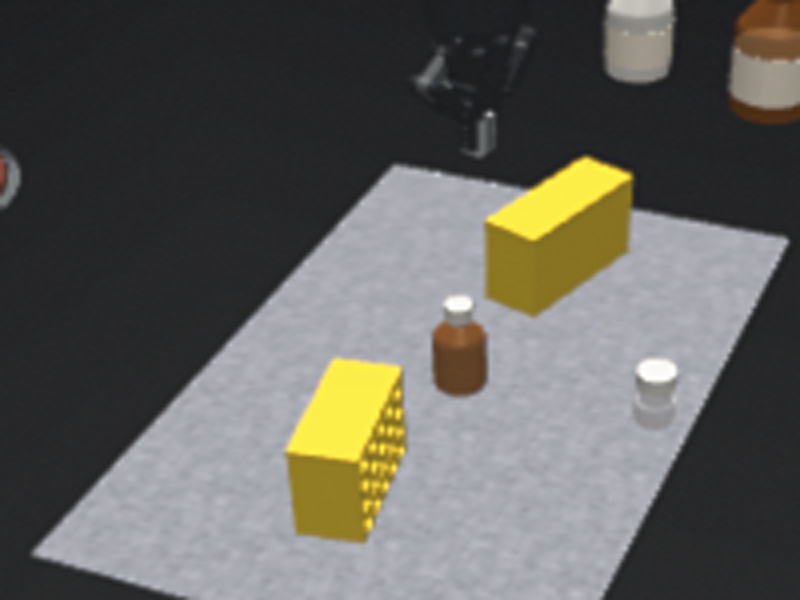

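The closed fingertips hang at about (485,140), just on the robot side of rack_a, which still stands at (560,240). Nothing else has moved, so I'll start the slow push.

>>> step_arm:
  series:
    - [[0,0,0,-1.2,0,-0.3,0],[0,0,0,-2.4,0,-0.3,0],[0,0,0,-3.2,0,-0.3,0],[0,0,0,-3.8,0,-0.3,0],[0,0,0,-4.4,0,-0.3,0],[0,0,0,-5,0,-0.3,0],[0,0,0,-5.6,0,-0.3,0],[0,0,0,-6.2,0,-0.3,0]]

```text
t: 2.55
eef_pos: [0.55, 0.119, 0.077]
eef_rot: [-0.0, 0.108, 0.994, -0.0]
ft_force: [-0.9, 0.3, -0.4]
grip_width: 0.0001
gripper_force: 0.0
```

>>> step_arm:
  series:
    - [[0,0,0,-0.6,0,0,0],[0,0,0,-1.2,0,0,0],[0,0,0,-1.8,0,0,0],[0,0,0,-2.4,0,0,0],[0,0,0,-2.8,0,0,0],[0,0,0,-2.8,0,0,0],[0,0,0,-2.8,0,0,0],[0,0,0,-2.8,0,0,0]]

```text
t: 3.35
eef_pos: [0.5766, 0.1133, 0.0771]
eef_rot: [-0.0, 0.108, 0.994, -0.0]
ft_force: [-0.1, -0.7, -0.3]
grip_width: 0.0
gripper_force: 0.0
```

```bash
python3 - <<'E'
from h import *
go((.49,.13,.16),(.977,-.215))
im=read_camera("scene"); cv2.imwrite("pics/s2.png",cv2.resize(im[110:260,130:330,::-1],(800,600),interpolation=cv2.INTER_CUBIC))
E
```

```text
turn [-0.    -0.001  0.   ] shift cm [ 8.83 -0.23 -8.29] pos [0.577 0.113 0.077] t 3.35 f [-0.13 -0.69 -0.32]
```

View pics/s2.png

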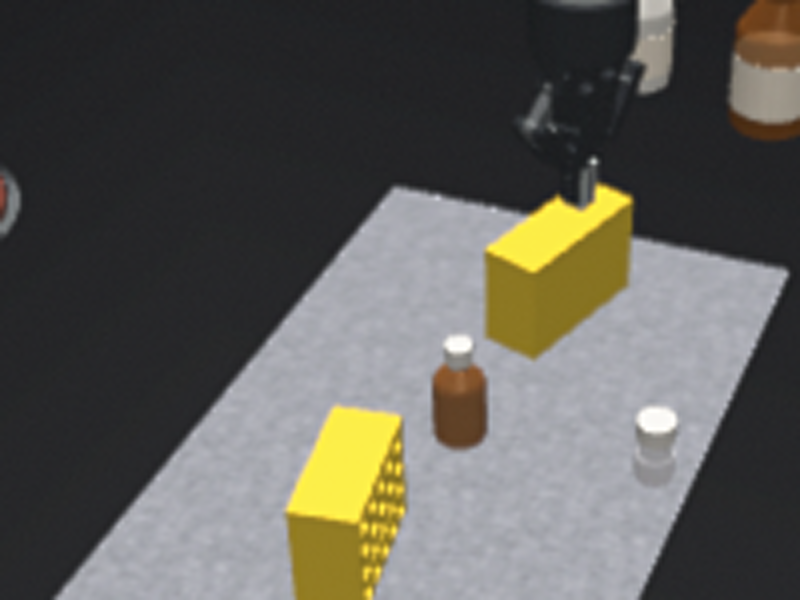

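The gripper is now over rack_a at (585,195) and the rack at (560,270) has not moved. The fingertips passed over its top, so the real tip sits higher than the TCP figure. I'll lift, back off, go lower and push again.

>>> step_arm:
  series:
    - [[0,0,0,0,0,-2,0],[0,0,0,0,0,-3,0],[0,0,0,4,0,-3,0],[0,0,0,8,0,-3,0],[0,0,0,8.5,0,-1,0],[0,0,0,8.5,0,1.5,0],[0,0,0,8.5,0,2,0],[0,0,0,8.5,0,2,0]]

```text
t: 4.2
eef_pos: [0.4938, 0.1312, 0.0567]
eef_rot: [-0.001, 0.108, 0.994, -0.0]
ft_force: [0.1, 0.4, -0.5]
grip_width: -0.0001
gripper_force: 0.0
```

>>> step_arm:
  series:
    - [[0,0,0,-1.2,0,0,0],[0,0,0,-2.4,0,0,0],[0,0,0,-3,0,0,0],[0,0,0,-3.5,0,0,0],[0,0,0,-4,0,0,0],[0,0,0,-4.5,0,0,0],[0,0,0,-5,0,0,0],[0,0,0,-5.5,0,0,0]]

```text
t: 5.0
eef_pos: [0.548, 0.1196, 0.0571]
eef_rot: [-0.0, 0.108, 0.994, -0.0]
ft_force: [-0.1, 0.2, -1.0]
grip_width: -0.0
gripper_force: 0.0
```

```bash
python3 - <<'E'
from h import *
go((.58,.11,.06),(.977,-.215))
im=read_camera("scene"); cv2.imwrite("pics/s3.png",cv2.resize(im[110:260,130:330,::-1],(800,600),interpolation=cv2.INTER_CUBIC))
E
```

```text
turn [-0. -0.  0.] shift cm [-3.33 -0.25 -0.29] pos [0.548 0.12  0.057] t 5.0 f [-0.1   0.18 -0.98]
```

View pics/s3.png

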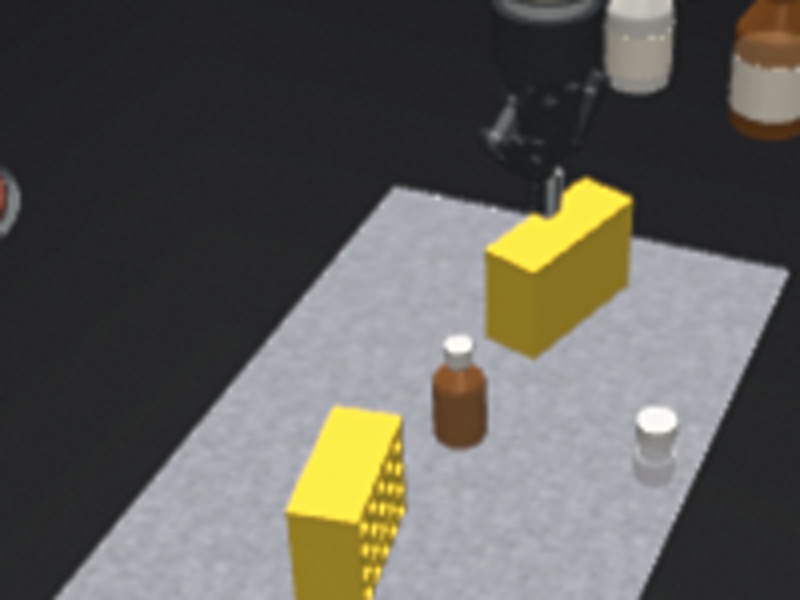

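The black fingertip covers part of rack_a's top face at about (553,213), and the rack has not moved. I'll compare that pixel with the projected TCP.

```bash
cat >> h.py <<'E'
def proj(n,P):
    m,K,o,Rm=cam(n); c=(np.atleast_2d(P)-o)@Rm; q=np.c_[c[:,0],-c[:,1],-c[:,2]]@K.T
    return q[:,:2]/q[:,2:]
E
python3 - <<'E'
from h import *
p=np.array(read_state()["eef_pos"]); im=read_camera("scene"); tp=read_camera("top")
f=lambda P:((proj("scene",P)-[130,110])*4).round()
print("crop px TCP",f(p),"at z .084",f([p[0],p[1],.084]),"z.1",f([p[0],p[1],.1]))
n=np.array([.977,-.215,0]);l=np.array([.215,.977,0]);c=np.array([.562,.114,.084])
print("pred top corners",f([c+a*22.5e-3*n+b*60e-3*l for a in(-1,1) for b in(-1,1)]).tolist())
# measured corners of the top face in the scene -> rays at .084
px=np.array([(485,252),(533,270),(632,200),(587,180)])/4+[130,110]
print(ray("scene",px,.084).round(3))
print("rack_b", ray("scene",np.array([(333,407),(402,415),(357,521),(288,513)])/4+[130,110],.084).round(3))
a=cv2.resize(im[130:200,240:300,::-1],(514,600),interpolation=cv2.INTER_CUBIC)
b=cv2.resize(tp[170:220,195:245,::-1],(286,286),interpolation=cv2.INTER_CUBIC)
o=np.zeros((600,800,3),np.uint8);o[:,:514]=a;o[:286,514:]=b;cv2.imwrite("pics/z.png",cv2.convertScaleAbs(o,alpha=1.5,beta=20))
E
```

```text
crop px TCP [[545. 247.]] at z .084 [[545. 217.]] z.1 [[545. 198.]]
pred top corners [[483.0, 251.0], [582.0, 180.0], [532.0, 273.0], [630.0, 199.0]]
[[0.529 0.059 0.084]
 [0.57  0.054 0.084]
 [0.598 0.168 0.084]
 [0.557 0.179 0.084]]
rack_b [[ 0.519 -0.138  0.084]
 [ 0.562 -0.126  0.084]
 [ 0.585 -0.223  0.084]
 [ 0.545 -0.235  0.084]]
```

View pics/z.png

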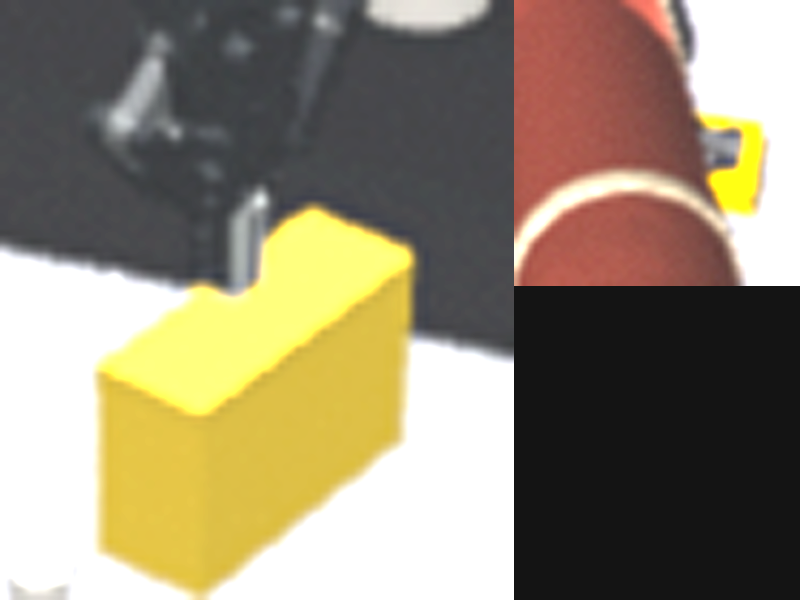

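```bash
python3 - <<'E'
from h import *
print("s1 tip seen ~(250,154.5); proj z=.071,.08,.09,.1,.11:",[proj("scene",[.486,.1315,z]).round(1).tolist() for z in(.071,.08,.09,.1,.11)])
print("s2 tip seen ~(276,161.5); proj:",[proj("scene",[.5766,.1133,z]).round(1).tolist() for z in(.077,.084,.09,.1,.11)])
E
```

```text
s1 tip seen ~(250,154.5); proj z=.071,.08,.09,.1,.11: [[[249.0, 160.8]], [[249.0, 158.3]], [[248.9, 155.5]], [[248.9, 152.7]], [[248.8, 149.8]]]
s2 tip seen ~(276,161.5); proj: [[[273.9, 169.4]], [[273.9, 167.4]], [[274.0, 165.7]], [[274.0, 162.8]], [[274.1, 159.9]]]
```

With nothing in the way, the visible tip (frames s1 and s2) sits about 25 mm above the reported TCP height. I'll aim for a TCP z of about 0.047, which puts the tip near 0.072.

>>> step_arm:
  series:
    - [[0,0,0,0,0,-1,0],[0,0,0,0,0,-2,0],[0,0,0,3,0,-2,0],[0,0,0,5,0,-1,0],[0,0,0,5,0,0.5,0],[0,0,0,5,0,1,0],[0,0,0,5,0,1,0],[0,0,0,5,0,1,0]]

```text
t: 5.95
eef_pos: [0.5, 0.1303, 0.0478]
eef_rot: [0.001, 0.108, 0.994, 0.0]
ft_force: [0.7, -0.3, -0.0]
grip_width: 0.0002
gripper_force: 0.0
```

>>> step_arm:
  series:
    - [[0,0,0,-1,0,0,0],[0,0,0,-1.8,0,0,0],[0,0,0,-2.3,0,0,0],[0,0,0,-2.8,0,0,0],[0,0,0,-3.3,0,0,0],[0,0,0,-3.8,0,0,0],[0,0,0,-4.3,0,0,0],[0,0,0,-4.8,0,0,0]]

```text
t: 6.75
eef_pos: [0.5461, 0.12, 0.0471]
eef_rot: [-0.0, 0.108, 0.994, -0.0]
ft_force: [-0.2, -0.5, -0.0]
grip_width: 0.0001
gripper_force: 0.2
```

```bash
python3 - <<'E'
from h import *
go((.58,.11,.047),(.977,-.215))
im=read_camera("scene"); cv2.imwrite("pics/s4.png",cv2.resize(im[110:260,130:330,::-1],(800,600),interpolation=cv2.INTER_CUBIC))
E
```

```text
turn [-0. -0. -0.] shift cm [-3.53 -0.24  0.01] pos [0.546 0.12  0.047] t 6.75 f [-0.2  -0.47 -0.01]
```

View pics/s4.png

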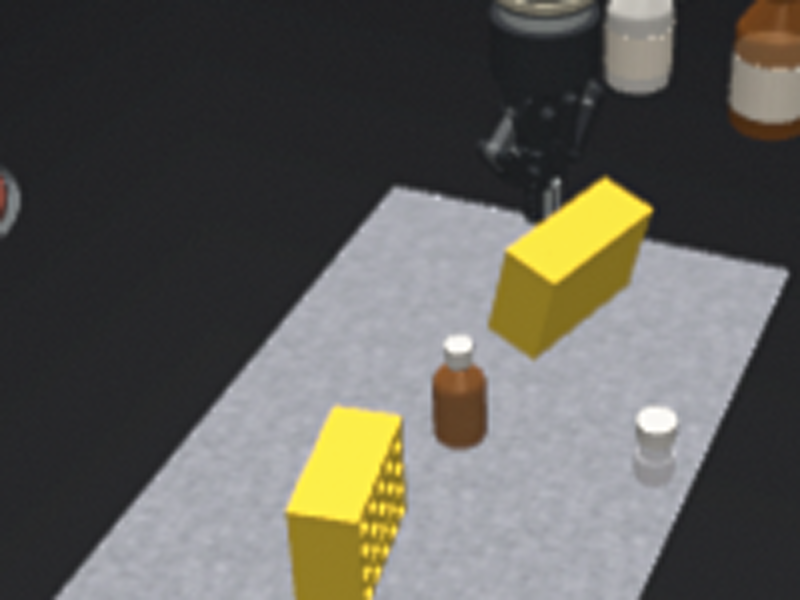

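rack_a is tipping: its top edge moved right to (605,180)-(655,210) while its lower far edge stayed at (533,355). I'll keep pushing, then rise and check by mask.

>>> step_arm:
  series:
    - [[0,0,0,-0.5,0,0,0],[0,0,0,-1,0,0,0],[0,0,0,-1.5,0,0,0],[0,0,0,-2,0,0,0],[0,0,0,-2.5,0,0,0],[0,0,0,-3,0,0,0],[0,0,0,-3.3,0,0,0],[0,0,0,-3.3,0,0,0]]

```text
t: 7.6
eef_pos: [0.5786, 0.1126, 0.0471]
eef_rot: [0.0, 0.108, 0.994, -0.0]
ft_force: [-0.6, -0.1, 0.9]
grip_width: -0.0002
gripper_force: 0.0
```

>>> step_arm:
  series:
    - [[0,0,0,1,0,-1,0],[0,0,0,3,0,-4,0],[0,0,0,4,0,-8,0],[0,0,0,4,0,-12,0],[0,0,0,4,0,-14,0],[0,0,0,4,0,-14,0]]

```text
t: 8.2
eef_pos: [0.5403, 0.1225, 0.1913]
eef_rot: [0.004, 0.108, 0.994, 0.002]
ft_force: [-0.1, -0.4, -0.0]
grip_width: 0.0002
gripper_force: 0.0
```

```bash
cat >> h.py <<'E'
def racks(vmin=190):
    t=read_camera("top"); m=cv2.inRange(cv2.cvtColor(t,cv2.COLOR_RGB2HSV),(20,100,vmin),(35,255,255))
    for ct in cv2.findContours(m,0,cv2.CHAIN_APPROX_NONE)[0]:
        if cv2.contourArea(ct)<100: continue
        for z in(.084,.049):
            r=cv2.minAreaRect((ray("top",ct.reshape(-1,2),z)[:,:2]*1000).astype(np.float32)); print(z,np.round(r[0]),np.round(r[1]),round(r[2]))
E
python3 - <<'E'
from h import *
racks()
# rack_b: approach point 60 mm behind the hole face
h=np.array([.573,-.176]); n=np.array([.972,.233]); print(h+.06*n)
go((.64,.05,.19),n); go((*(h+.06*n),.19),n)
im=read_camera("scene"); cv2.imwrite("pics/s5.png",cv2.resize(im[110:260,130:330,::-1],(800,600),interpolation=cv2.INTER_CUBIC))
E
```

```text
0.084 [ 551. -181.] [ 48. 104.] 14
0.049 [ 558. -186.] [ 50. 107.] 14
0.084 [611.  79.] [81. 80.] 77
0.049 [620.  81.] [84. 83.] 77
0.084 [ 566. -473.] [119.  81.] 74
0.049 [ 574. -487.] [123.  84.] 74
[ 0.63132 -0.16202]
turn [ 0.001  0.003 -0.451] shift cm [-11.42  -4.87  -0.08] pos [0.539 0.122 0.189] t 8.25 f [-0.07 -0.37  0.17]
turn [ 0.001  0.003 -0.451] shift cm [-15.12 -25.76  -0.11] pos [0.539 0.122 0.189] t 8.25 f [-0.07 -0.37  0.17]
```

View pics/s5.png

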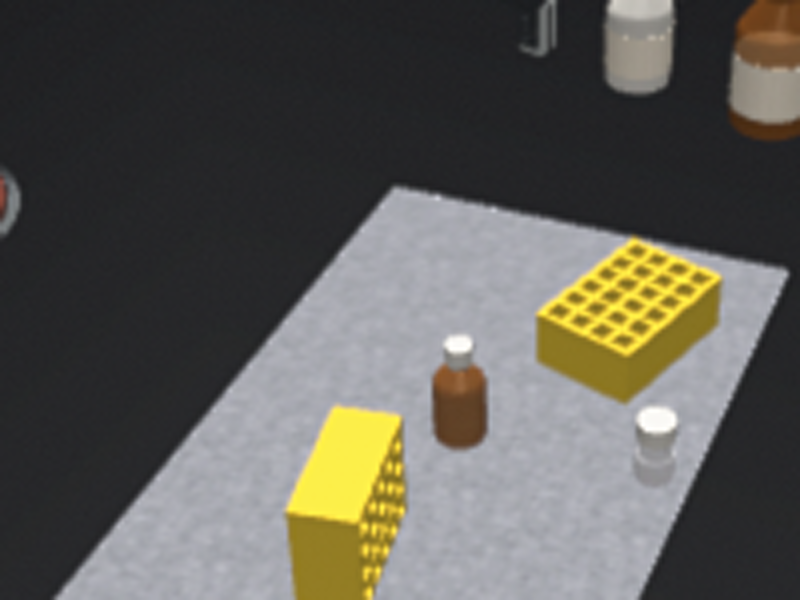

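rack_a now lies flat with its holes up at (630,295), and the bottle at (460,400) and the jar at (655,435) are where they were. Next I'll move high over to rack_b's far side.

>>> step_arm:
  series:
    - [[0,0,-0.1,-2.4,-4.2,0,0],[0,0,-0.2,-4.8,-8.2,0,0],[0,0,-0.3,-7.2,-12.4,0,0],[0,0,-0.4,-9.6,-16.6,0,0],[0,0,-0.451,-12,-20.6,0,0],[0,0,-0.451,-14,-24,0,0],[0,0,-0.451,-15.2,-25.8,0,0],[0,0,-0.451,-15.2,-25.8,0,0]]

```text
t: 9.1
eef_pos: [0.6303, -0.1686, 0.184]
eef_rot: [-0.003, -0.113, 0.994, -0.001]
ft_force: [-1.3, -0.3, -0.3]
grip_width: -0.0002
gripper_force: 0.0
```

```bash
python3 - <<'E'
from h import *
h=np.array([.573,-.176]); n=np.array([.972,.233])
go((*(h+.045*n),.047),n); go((*(h+.011*n),.047),n)
E
```

```text
turn [-0.001 -0.005 -0.008] shift cm [ 1.17  0.62 13.71] pos [ 0.63  -0.169  0.184] t 9.1 f [-1.35 -0.32 -0.33]
turn [-0.001 -0.005 -0.008] shift cm [ 4.57  0.59 13.73] pos [ 0.63  -0.169  0.184] t 9.1 f [-1.35 -0.32 -0.33]
```

>>> step_arm:
  series:
    - [[0,0,0,0,0,2,0],[0,0,0,0.5,0,6,0],[0,0,0,0.5,0,10,0],[0,0,0,0.5,0,13,0],[0,0,0,0.5,0,14,0],[0,0,0,0.5,0,14,0],[0,0,0,0.5,0,14,0]]

```text
t: 9.8
eef_pos: [0.628, -0.1637, 0.0482]
eef_rot: [0.001, -0.117, 0.993, -0.0]
ft_force: [0.1, 0.1, 0.6]
grip_width: -0.0
gripper_force: 0.0
```

```bash
python3 - <<'E'
from h import *
h=np.array([.573,-.176]); n=np.array([.972,.233])
go((*(h+.011*n),.047),n); go((*(h-.04*n),.047),n)
E
```

```text
turn [-0.     0.002 -0.   ] shift cm [4.54 0.09 0.11] pos [ 0.628 -0.164  0.048] t 9.8 f [0.06 0.07 0.59]
turn [-0.     0.002 -0.   ] shift cm [9.63 0.09 0.1 ] pos [ 0.628 -0.164  0.048] t 9.8 f [0.06 0.07 0.59]
```

>>> step_arm:
  series:
    - [[0,0,0,1.2,0,0,0],[0,0,0,2.4,0,0,0],[0,0,0,3.2,0,0,0],[0,0,0,3.8,0,0,0],[0,0,0,4.3,0,0,0],[0,0,0,4.8,0,0,0],[0,0,0,5.3,0,0,0],[0,0,0,5.8,0,0,0]]

```text
t: 10.6
eef_pos: [0.5707, -0.1778, 0.0472]
eef_rot: [0.0, -0.117, 0.993, -0.0]
ft_force: [0.4, 0.6, 0.4]
grip_width: -0.0001
gripper_force: 0.3
```

>>> step_arm:
  series:
    - [[0,0,0,0.5,0,0,0],[0,0,0,1,0,0,0],[0,0,0,1.5,0,0,0],[0,0,0,2,0,0,0],[0,0,0,2.5,0,0,0],[0,0,0,3,0,0,0],[0,0,0,3.5,0,0,0],[0,0,0,3.9,0,0,0]]

```text
t: 11.4
eef_pos: [0.5321, -0.187, 0.0471]
eef_rot: [-0.0, -0.117, 0.993, -0.0]
ft_force: [0.1, 0.7, -1.0]
grip_width: -0.0001
gripper_force: 0.0
```

>>> step_arm:
  series:
    - [[0,0,0,0,0,0,0],[0,0,0,-1,0,-1,0],[0,0,0,-3,0,-4,0],[0,0,0,-4,0,-8,0],[0,0,0,-4,0,-12,0],[0,0,0,-4,0,-15,0],[0,0,0,-4,0,-16,0],[0,0,0,-4,0,-16,0]]

```text
t: 12.2
eef_pos: [0.5725, -0.1776, 0.2084]
eef_rot: [0.002, -0.117, 0.993, -0.001]
ft_force: [-0.3, 0.1, -0.2]
grip_width: -0.0002
gripper_force: 0.0
```

```bash
python3 - <<'E'
from h import *
go((.5,0,.2),(.972,.233)); racks()
im=read_camera("scene"); cv2.imwrite("pics/s6.png",cv2.resize(im[:,:,::-1],(800,600),interpolation=cv2.INTER_CUBIC))
E
```

```text
turn [-0.002  0.003 -0.001] shift cm [ 2.93 18.96  0.81] pos [ 0.572 -0.178  0.208] t 12.2 f [-0.28  0.13 -0.17]
0.084 [ 480. -175.] [80. 71.] 14
0.049 [ 485. -180.] [83. 74.] 14
0.084 [ 566. -473.] [120.  81.] 75
0.049 [ 574. -487.] [123.  84.] 75
0.084 [614.  98.] [119.  82.] 77
0.049 [623. 100.] [123.  84.] 77
```

View pics/s6.png

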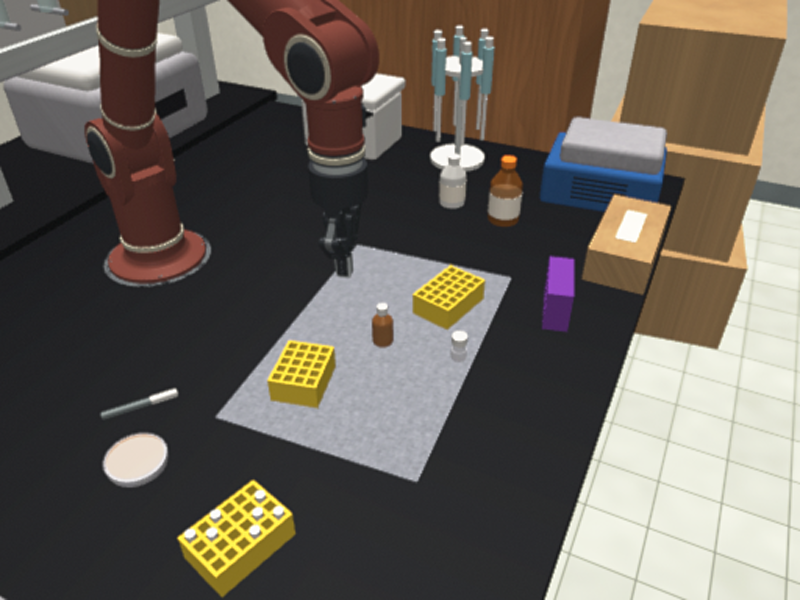

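Both racks lie flat with holes up, rack_a at (449,295) and rack_b at (302,372). The bystanders are where they were and the gripper is clear, so I'm handing in.

```bash
python3 -c "
from rig import *
print(sign_off())"
```

```text
the job is handed in; nothing more can be done
None
```

Both racks were pushed over and lie flat on the mat with holes up, nothing else was visibly disturbed, and the job was handed in at about 12 s; `sign_off()` returned no verdict.

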